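# Build a disc pack and show it to the inspection camera

## Robot

A 6-joint arm with a two-finger parallel gripper is mounted at the origin on a cart in front of the work surface, level with it; the furniture and walls round the work are solid. World frame = base frame: x ahead of the robot, y to its left, z up, the work surface at z = 0. Lengths are in m, angles in rad, forces in N, time in s.
With the tool pointing down it reaches from about 0.3 to 0.95 m from the base axis. Payload 3.1 kg.
Tool frame: the origin (TCP) lies on the centre line of the jaws, within the pads' length; the fingertips stand 11 mm ahead of it and the grasp point (between the pads) lies 8 mm behind it; z points along the fingers, y is the line along which they close (so a half turn about z gives the same grasp; the last joint's range is limited). The gripper opens to 85 mm and grips with 20 to 120 N. Pads are 22 mm wide; open, the fingers measure 114 mm over their backs; the gripper's body (76 mm by 85 mm) begins 54 mm behind the grasp point. The pads swing forward as they close: fully open they stand 13 mm farther back than shut.
Start: joints at [1.213, 0.308, 1.634, -0, 1.2, -0.07], TCP at [0.177, 0.599, 0.242] pointing down, gripper open.
Joint ranges: [-3.06, 3.06], [-0.79, 1.96], [0.05, 2.63], [-1.19, 4.34], [0.05, 2.64], [-2.94, 2.94]. Speed limits (rad/s): [2.79, 2.79, 3.14, 3.14, 3.14, 3.14].

## Interface

Orientations are given as a unit quaternion [x, y, z, w].
In Python, from station import r gives the robot as it stands.
- The arm moves only by the shell command python3 -m jog 'ROWS' [OPENING]. ROWS is JSON, a list of rows, each an object of numbers: "x", "y", "z": the shift along the tool's x, y, z in mm; "twist": the turn about the tool's z in rad. A call has 1 to 20 rows; each row is the pose to reach, as a shift and turn from the pose commanded when the call began, along the tool's axes at that moment; what a row does not reach only later rows make up. A row lasts 1/12 s, in which the tool goes at most 41.7 mm and 7.16 degrees, less where a joint would pass 70% of its speed; a pose out of reach is approached as far as the arm can. A call with a gripper value outside its range is refused whole. OPENING is the opening, from 0 (shut) to 1 (fully open), set as the call begins (- or left out, the last holds). The fingers move at their own pace and stop on an object; the grip force is fixed at half the most. Time passes only in rows, so rows that repeat a pose let the fingers close. It gives the time, the measured TCP pose, the force, the opening and the grip force at its end, in the units of the state.
- r.get_obs(): the state, without advancing time (a new reading comes with each control period).
- r.get_image(name): name is "side" or "top" or "wrist"; returns the picture (480x640x3 uint8, red, green, blue); there is no depth.
- r.calibration(name): a dict with "K" (3x3 intrinsics, pixels), "R" (3x3) and "t" (3): a world point X has camera coordinates R X + t; the wrist camera has in their place "mount" (4x4, takes a point from camera to tool coordinates, whose origin is the TCP and whose axes are the flange's). Camera axes: x right, y down, z forward; pixel columns grow to the right and rows downward; lengths in m; the calibration is good to about 2 mm. A picture is of the moment at which its call begins: read the wrist's pose just before it. calibration takes no time and is no camera call.
- r.finish_job(): hands the job in; it is judged then, once.
The state is a dict: "time": time; "q": joint angles; "qvel": joint speeds; "effort": joint torques, N m; "eef_pos": TCP position; "ee_rot": TCP orientation; "contact_force": force on the tool from outside, world axes, zero at the start; "moment": the same for the moment, N m; "finger_gap": opening from 0.0 (shut) to 1.0 (fully open); "gripper_force": force on a finger pad.
Only numpy, scipy, OpenCV 4.12 (cv2) and the standard library are available. Lean on these libraries where they do the work, as an engineer would, in place of code of your own. Each camera call takes 0.05 s, during which the arm holds its last target. There are 200 camera calls.

## Task

Build the pack on the carrier where it stands: lay the wide disc, then the narrow disc on top of it, flat over the post and centred on the plate. Then lift the loaded carrier by its post and hold it level in front of the inspection camera, the middle of the plate's top face 120 mm straight out from the lens at lens height, the tab pointing straight at the lens. Finish while still holding it there, at rest with the pack still centred, without touching the camera or shifting the jar, the loupe or the gauge.

Things in the scene. Friction and masses are not known exactly. Their poses are not given: they have to be found in the camera images.
- carrier_seat (a point): centre of the top face of the carrier's plate (foot of the post, 8 mm above the underside); z points up along the post, +x to the tab. With both discs on (20 mm) the top 35 mm of the post stays free to grip
- wide_disc_mid (a point): loose flat steel disc with a hole, 60 mm across, hole 32 mm, 10 mm thick, about 70 g, lying flat on the bench; it is gripped across its outside. The point is its centre, half-way up (5 mm); z is its axis
- narrow_disc_mid (a point): loose flat steel disc with a hole, 46 mm across, hole 32 mm, 10 mm thick, 40 g, lying flat on the bench; it is gripped across its outside. The point is its centre, half-way up (5 mm); z is its axis. The two discs may lie either way round, one left and one right of the carrier
- lens (a point): middle of the front glass of the small black inspection camera on its column stand at the back of the bench. It looks level along this frame's -x, roughly towards the robot; z is up. Lens height is set between 150 and 200 mm; the head is 42 mm tall, the lens barrel 38 mm across, the column 85 mm behind the glass
- view_point (a point): the point in the air 120 mm straight out from the lens glass, at lens height; same axes as the lens frame (the lens lies along +x). The centre of the carrier plate's top face belongs here, the carrier's +x along this +x
- nut_jar: bystander: white jar with screw lid, 44 mm across, 61 mm tall, to the right; origin under its middle
- loupe: bystander: black loupe, 37 mm across, 38 mm tall, to the left; origin under its middle
- plug_gauge: bystander: steel double-ended plug gauge lying down, 89 mm long, 12 mm thick, far left; origin under its middle
- camera_stand: the fixed camera stand (base 100 x 90 mm, column top 244 mm above the bench); origin on the bench, 50 mm behind the lens glass, same axes as the lens frame
- camera_head: the camera's head with its clamp on the column, held by friction; not to be touched
- carrier: loose aluminium carrier, about 180 g, on the bench: round plate 84 mm across, 8 mm thick; in its middle a square post, 14 x 14 mm, sides parallel to the carrier's x and y, rising 55 mm above the plate's top face; a tab 18 mm wide sticks out of the plate's edge along +x, its end 66 mm from the centre. Origin at the middle of the underside, z up the post
- wide_disc: the wide disc; origin at the middle of its underside
- narrow_disc: the narrow disc; origin at the middle of its underside
- carrier_tab (a point): middle of the end of the carrier's tab, 66 mm from the carrier's centre along its +x, half-way up the plate (4 mm below the plate's top face)
Things that resemble listed ones, but are neither listed nor needed, are in the scene too. What is shaped like the narrow_disc but orange or turquoise is not meant.

How it is judged:
On the way, in this order (a step that is already met when the one before it is completed fails the run):
1. the wide disc lies flat and centred on the carrier's plate, let go, the carrier standing on the bench (horizontal distance between wide_disc_mid and carrier_seat below 0.007 m and z of wide_disc_mid in the frame of carrier_seat between 0.002 and 0.008 m and angle between the z axis of wide_disc_mid and the z axis of carrier_seat, either way round below 0.1 rad and height (world z) of carrier_seat below 0.012 m and contact force between wide_disc and the fingers below 0.1 N), for 0.2 s.
2. the narrow disc lies flat and centred on the wide disc, let go, the carrier standing on the bench (all of step 1 and horizontal distance between narrow_disc_mid and carrier_seat below 0.007 m and z of narrow_disc_mid in the frame of carrier_seat between 0.012 and 0.018 m and angle between the z axis of narrow_disc_mid and the z axis of carrier_seat, either way round below 0.1 rad and contact force between narrow_disc and the fingers below 0.1 N), for 0.2 s.
At the end, for the whole second after the job is handed in: Still held by the post, at rest, touching nothing else: plate top centre within 18 mm of the point 120 mm out from the lens, post within 0.13 rad of vertical, tab within 0.2 rad of pointing at the lens; discs flat on the plate, wide below narrow, within 7 mm of the post's centre line (distance between carrier_seat and view_point below 0.018 m and angle between carrier's own z axis and vertical below 0.13 rad and angle between the x axis of carrier and the x axis of view_point, either way round below 0.2 rad and distance between carrier_tab and lens below 0.1 m and contact force between carrier and the fingers above 2 N and contact force between each of carrier, the arm, the fingers and camera_stand below 0.1 N and contact force between the arm and carrier below 0.1 N and linear speed of carrier below 0.02 m/s and angular speed of carrier below 0.15 rad/s and horizontal distance between each of wide_disc_mid, narrow_disc_mid and carrier_seat below 0.007 m and z of wide_disc_mid in the frame of carrier_seat between 0.002 and 0.008 m and angle between the z axis of each of wide_disc_mid, narrow_disc_mid and the z axis of carrier_seat, either way round below 0.1 rad and z of narrow_disc_mid in the frame of carrier_seat between 0.012 and 0.018 m); the arm keeps its last pose, push and grip.
It fails at once if the jar, the loupe or the gauge is displaced by more than 20 mm (distance of any of nut_jar, loupe, plug_gauge from where it was at the start of the episode above 0.02 m).
It fails at once if the camera is shifted or struck (distance of lens from where it was at the start of the episode above 0.006 m or contact force between any of carrier, the arm, the fingers and camera_stand above 3 N).
It also fails if it takes over 61 s, if anything falls off the work surface, if the arm or the gripper's body presses on something with over 40 N, if the wrist force passes 120 N, or if a joint passes its speed limit or range.

## Working session

There is one attempt and no reset: what is moved stays moved. The work goes in short steps, Python scripts to look and compute and a shell command to move; the robot and the scene stay as the last step left them, time stands still between calls to the robot, and variables do not carry over. Pictures are saved under pics/ and viewed, at most 11 in all, crops included, and the job is handed in when it is done.

```bash
mkdir -p pics; ls
python3 - <<'E'
from station import r
import cv2,numpy as np
o=r.get_obs();print({k:np.round(v,3).tolist() for k,v in o.items()})
for n in("top","side","wrist"):
    im=r.get_image(n);np.save(f"pics/{n}0.npy",im);cv2.imwrite(f"pics/{n}0.png",im[:,:,::-1])
    c=r.calibration(n);print(n,{k:np.round(v,4).tolist() for k,v in c.items()})
E
```

```text
pics
{'time': 0.0, 'q': [1.213, 0.309, 1.635, 0.0, 1.2, -0.07], 'qvel': [0.002, -0.001, -0.0, 0.002, 0.001, 0.001], 'effort': [0.002, -41.526, -27.666, 0.0, 0.01, -0.0], 'eef_pos': [0.177, 0.599, 0.241], 'ee_rot': [0.143, 0.99, -0.001, -0.0], 'contact_force': [0.844, 0.482, 0.042], 'moment': [-0.043, -0.002, -0.048], 'gripper_force': 0.0, 'finger_gap': 1.006}
top {'K': [[572.3071, 0.0, 319.7299], [0.0, 572.3071, 230.6031], [0.0, 0.0, 1.0]], 'R': [[-0.0249, -0.9994, 0.0254], [-0.9978, 0.0232, -0.0624], [0.0618, -0.0269, -0.9977]], 't': [0.063, 0.553, 1.3221]}
side {'K': [[617.8469, 0.0, 318.8416], [0.0, 617.8469, 229.0677], [0.0, 0.0, 1.0]], 'R': [[-0.9549, -0.2965, -0.0143], [-0.1501, 0.5239, -0.8385], [0.2561, -0.7985, -0.5448]], 't': [0.5353, 0.1476, 1.2001]}
wrist {'K': [[365.3268, 0.0, 316.7654], [0.0, 365.3268, 242.288], [0.0, 0.0, 1.0]], 'mount': [[0.001, -0.9655, -0.2606, 0.0667], [1.0, 0.0008, 0.001, 0.0003], [-0.0008, -0.2606, 0.9655, -0.1317], [0.0, 0.0, 0.0, 1.0]]}
```

View pics/top0.png

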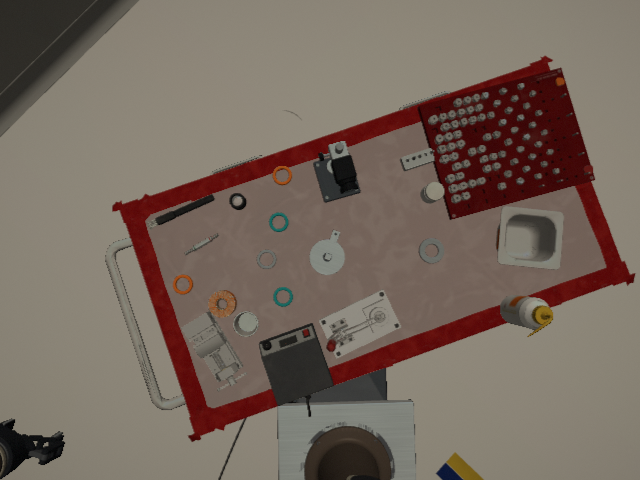

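View pics/side0.png

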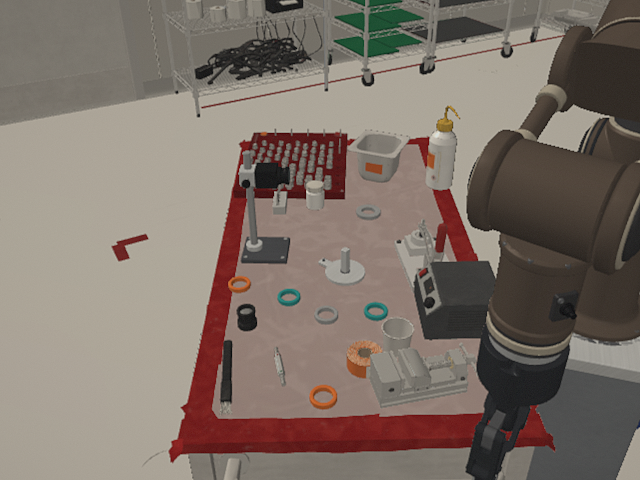

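The top view shows the carrier at about (327,257) with its tab at (336,234), the wide disc at (431,251), the narrow grey disc at (266,259) and the camera head at (343,172). The gauge is at (201,243), the loupe at (237,201) and the jar at (433,191). In the side view the lens is at about (288,174).

```bash
cat > h.py <<'E'
import numpy as np, cv2
from station import r
from scipy.spatial.transform import Rotation as Ro
def cam(n, obs=None):
    c=r.calibration(n)
    if n!="wrist": return np.array(c["K"]),np.array(c["R"]),np.array(c["t"])
    obs=obs or r.get_obs(); M=np.array(c["mount"]); T=np.eye(4)
    T[:3,:3]=Ro.from_quat(obs["ee_rot"]).as_matrix(); T[:3,3]=obs["eef_pos"]
    W=np.linalg.inv(T@M); return np.array(c["K"]),W[:3,:3],W[:3,3]
def ray(C,p):
    K,R,t=C; d=R.T@np.linalg.solve(K,[p[0],p[1],1.]); return -R.T@t,d/np.linalg.norm(d)
def onz(C,p,z):
    o,d=ray(C,p); return o+d*(z-o[2])/d[2]
def tri(C1,p1,C2,p2):
    o1,d1=ray(C1,p1);o2,d2=ray(C2,p2)
    s=np.linalg.lstsq(np.c_[d1,-d2],o2-o1,rcond=None)[0]
    a,b=o1+s[0]*d1,o2+s[1]*d2; return (a+b)/2,np.linalg.norm(a-b)
def proj(C,X):
    K,R,t=C; p=K@(R@np.asarray(X)+t); return p[:2]/p[2]
def grey(im,seed,half,smax=28,vmin=115):
    "largest low-saturation blob near the seed: outer contour in full-image pixels"
    x,y=max(int(seed[0])-half,0),max(int(seed[1])-half,0)
    w=cv2.cvtColor(im[y:y+2*half,x:x+2*half],cv2.COLOR_RGB2HSV)
    m=((w[...,1]<smax)&(w[...,2]>vmin)).astype(np.uint8)
    cs,_=cv2.findContours(m,cv2.RETR_EXTERNAL,cv2.CHAIN_APPROX_NONE)
    return max(cs,key=cv2.contourArea).reshape(-1,2)+[x,y]
E
python3 - <<'E'
from h import *
im=np.load("pics/top0.npy");C=cam("top");sd=np.load("pics/side0.npy")
hsv=cv2.cvtColor(im,cv2.COLOR_RGB2HSV)
for n,s in dict(bench=(380,270),plate=(315,257),wide=(422,251),nar=(258,259)).items(): print(n,hsv[s[1],s[0]-2:s[0]+3].tolist())
for n,s in dict(wide=(431,251),nar=(266,259)).items():
    c=grey(im,s,22); P=np.array([onz(C,p,.01) for p in c])
    (u,v),rr=cv2.minEnclosingCircle(c.astype(np.float32)); print(n,onz(C,(u,v),.01).round(4),"diam",2*np.median(np.linalg.norm(P-onz(C,(u,v),.01),axis=1)))
c=grey(im,(327,250),32); P=np.array([onz(C,p,.008) for p in c])
cv=cv2.fitEllipse(c); print("car",len(c),cv)
for p in((327,257),(336,234)): print(onz(C,p,.008).round(4))
for n,p in dict(jar=(433,191),loupe=(237,201),gauge=(201,243)).items(): print(n,onz(C,p,.02).round(3))
a=cv2.resize(im[130:290,230:390],(500,500),interpolation=cv2.INTER_CUBIC)
b=cv2.resize(sd[140:300,190:350],(300,300),interpolation=cv2.INTER_CUBIC)
o=np.zeros((500,800,3),np.uint8);o[:,:500]=a;o[:300,500:]=b
cv2.imwrite("pics/z1.png",o[:,:,::-1])
E
```

```text
bench [[11, 54, 117], [11, 55, 116], [12, 55, 116], [12, 57, 117], [12, 57, 117]]
plate [[49, 15, 136], [47, 13, 136], [50, 17, 137], [49, 15, 136], [53, 15, 137]]
wide [[48, 13, 101], [42, 12, 105], [45, 15, 105], [40, 15, 104], [34, 20, 104]]
nar [[11, 51, 104], [23, 20, 104], [47, 16, 110], [35, 17, 88], [12, 52, 112]]Traceback (most recent call last):
  File "<stdin>", line 6, in <module>
  File "h.py", line 26, in grey
    return max(cs,key=cv2.contourArea).reshape(-1,2)+[x,y]
           ~~~^^^^^^^^^^^^^^^^^^^^^^^^
ValueError: max() iterable argument is empty
```

```bash
sed -i 's/smax=28,vmin=115/smax=36,vmin=70/' h.py
python3 - <<'E'
from h import *
im=np.load("pics/top0.npy");C=cam("top");sd=np.load("pics/side0.npy")
for n,s in dict(wide=(431,251),nar=(266,259)).items():
    c=grey(im,s,22); P=np.array([onz(C,p,.01) for p in c])
    (u,v),rr=cv2.minEnclosingCircle(c.astype(np.float32)); print(n,onz(C,(u,v),.01).round(4),"diam",2*np.median(np.linalg.norm(P-onz(C,(u,v),.01),axis=1)))
c=grey(im,(327,250),32); P=np.array([onz(C,p,.008) for p in c])[:,:2]
m=np.median(P,0)
for _ in range(20):
    d=np.linalg.norm(P-m,axis=1);k=abs(d-.042)<.004 if _>3 else d<.05
    A=np.c_[2*P[k],np.ones(k.sum())];s=np.linalg.lstsq(A,(P[k]**2).sum(1),rcond=None)[0];m=s[:2]
print("car",m,"R",np.sqrt(s[2]+m@m)); d=np.linalg.norm(P-m,axis=1);t=P[d>.052].mean(0)-m;print("tab max",d.max(),"yaw",np.arctan2(t[1],t[0]))
for n,p in dict(jar=(433,191),loupe=(237,201),gauge=(201,243)).items(): print(n,onz(C,p,.02).round(3))
a=cv2.resize(im[130:290,230:390],(500,500),interpolation=cv2.INTER_CUBIC)
b=cv2.resize(sd[140:300,190:350],(300,300),interpolation=cv2.INTER_CUBIC)
o=np.zeros((500,800,3),np.uint8);o[:,:500]=a;o[:300,500:]=b
cv2.imwrite("pics/z1.png",o[:,:,::-1])
E
```

```text
wide [ 0.5024 -0.2127  0.01  ] diam 0.05755220714396394
nar [0.4919 0.1767 0.01  ] diam 0.04291991561321914
car [0.49362742 0.03435504] R 0.04113469946599246
tab max 0.06531893401730982 yaw -0.3889835843785513
jar [ 0.641 -0.219  0.02 ]
loupe [0.628 0.241 0.02 ]
gauge [0.532 0.326 0.02 ]
```

View pics/z1.png

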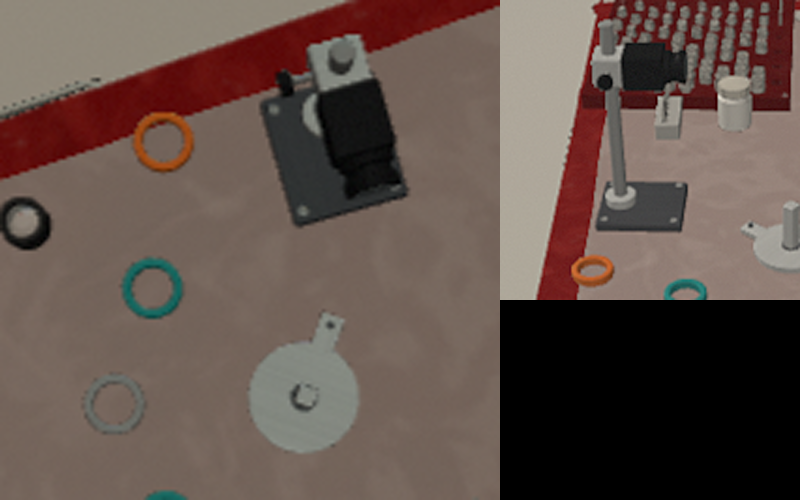

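The zoom shows the column top at about (343,54), the base's front corners at (298,224) and (407,193), and the lens end at (375,195) in the top part and (684,68) in the side part. The tab points a little right of image-up. The disc and plate sizes came out close to the given ones.

```bash
cat > go.py <<'E'
# delta in tool axes (mm, rad) from the commanded/measured pose to a target TCP x y z with tool-x heading
import sys; from h import *
def go(x,y,z,head=None):
    o=r.get_obs(); M=Ro.from_quat(o["ee_rot"]).as_matrix()
    d=1000*M.T@(np.array([x,y,z])-o["eef_pos"]); h=np.arctan2(M[1,0],M[0,0])
    tw=0 if head is None else -((head-h+np.pi)%(2*np.pi)-np.pi)
    print("delta",d.round(1),"twist",round(tw,3),"head",round(h,3),"tcp",np.round(o["eef_pos"],4))
if __name__=="__main__": go(*map(float,sys.argv[1:]))
E
python3 - <<'E'
from h import *
C=cam("top");S=cam("side")
t=lambda p:(230+p[0]*.32,130+p[1]*.32); s=lambda p:(190+(p[0]-500)*160/300,140+p[1]*160/300)
a,b=onz(C,t((298,224)),.008),onz(C,t((407,193)),.008);e=a-b
print("front edge",a,b,np.linalg.norm(e),"yaw",np.arctan2(-e[0],e[1]))
col=onz(C,t((343,54)),.244);print("col",col, "side check",tri(C,t((343,50)),S,s((608,24))))
for p in((375,185),(375,195)): print("lens tri",tri(C,t(p),S,s((684,68))))
yaw=np.arctan2(-e[0],e[1])
for y in (yaw,-.2,-.15):
    L=col[:2]-.085*np.array([np.cos(y),np.sin(y)])
    for z in(.15,.175,.2): print(y,L,z,[((p-np.array([190,140]))*300/160).round() for p in[proj(S,[*L,z])]],((proj(C,[*L,z])-[230,130])/.32).round())
E
python3 go.py .502 -.213 .15 2.752
```

```text
front edge [0.62302184 0.03440296 0.008     ] [ 0.644809   -0.04882615  0.008     ] 0.08603351157688587 yaw 0.2560283010414051
col [0.70296399 0.0124402  0.244     ] side check (array([0.70482567, 0.01159344, 0.24001324]), np.float64(0.0031528197730379243))
lens tri (array([ 0.62721876, -0.01013884,  0.18663395]), np.float64(0.0006609182288153638))
lens tri (array([ 0.62346747, -0.0089519 ,  0.1875525 ]), np.float64(0.005538487857454573))
0.2560283010414051 [ 0.62073471 -0.00908522] 0.15 [array([190.,  98.])] [370. 202.]
0.2560283010414051 [ 0.62073471 -0.00908522] 0.175 [array([189.,  79.])] [372. 198.]
0.2560283010414051 [ 0.62073471 -0.00908522] 0.2 [array([188.,  58.])] [375. 193.]
-0.2 [0.61965834 0.0293271 ] 0.15 [array([179., 115.])] [313. 205.]
-0.2 [0.61965834 0.0293271 ] 0.175 [array([178.,  95.])] [315. 200.]
-0.2 [0.61965834 0.0293271 ] 0.2 [array([177.,  75.])] [316. 196.]
-0.15 [0.61891845 0.02514245] 0.15 [array([181., 114.])] [319. 206.]
-0.15 [0.61891845 0.02514245] 0.175 [array([180.,  94.])] [321. 201.]
-0.15 [0.61891845 0.02514245] 0.2 [array([179.,  73.])] [323. 197.]
delta [-541.8 -686.    92.5] twist 0.102 head 2.854 tcp [0.1772 0.5987 0.2413]
```

```bash
python3 -m jog '[{"x":-80,"y":-100},{"x":-200,"y":-255},{"x":-542,"y":-686,"twist":0.1},{"x":-542,"y":-686,"twist":0.1},{"x":-542,"y":-686,"twist":0.1},{"x":-542,"y":-686,"twist":0.1},{"x":-542,"y":-686,"twist":0.1},{"x":-542,"y":-686,"twist":0.1},{"x":-542,"y":-686,"twist":0.1},{"x":-542,"y":-686,"twist":0.1},{"x":-542,"y":-686,"twist":0.1},{"x":-542,"y":-686,"twist":0.1},{"x":-542,"y":-686,"twist":0.1},{"x":-542,"y":-686,"twist":0.1},{"x":-542,"y":-686,"twist":0.1},{"x":-542,"y":-686,"twist":0.1},{"x":-542,"y":-686,"twist":0.1},{"x":-542,"y":-686,"twist":0.1},{"x":-542,"y":-686,"twist":0.1},{"x":-542,"y":-686,"twist":0.1}]' 0.82; python3 -m jog '[{"x":0,"y":0},{"x":0,"y":0},{"x":0,"y":0},{"x":0,"y":0},{"x":0,"y":0}]'; python3 go.py .502 -.213 .15 2.752
```

```text
delta [-541.8 -686.    92.5] twist 0.102 head 2.854 tcp [0.1772 0.5987 0.2413]schema error: expected keys x, y, z, twist
schema error: expected keys x, y, z, twist
```

```bash
python3 -m jog '[{"x":-20,"y":-25,"z":0,"twist":0.1},{"x":-540,"y":-685,"z":0,"twist":0.1},{"x":-540,"y":-685,"z":0,"twist":0.1},{"x":-540,"y":-685,"z":0,"twist":0.1},{"x":-540,"y":-685,"z":0,"twist":0.1},{"x":-540,"y":-685,"z":0,"twist":0.1},{"x":-540,"y":-685,"z":0,"twist":0.1},{"x":-540,"y":-685,"z":0,"twist":0.1},{"x":-540,"y":-685,"z":0,"twist":0.1},{"x":-540,"y":-685,"z":0,"twist":0.1},{"x":-540,"y":-685,"z":0,"twist":0.1},{"x":-540,"y":-685,"z":0,"twist":0.1},{"x":-540,"y":-685,"z":0,"twist":0.1},{"x":-540,"y":-685,"z":0,"twist":0.1},{"x":-540,"y":-685,"z":0,"twist":0.1},{"x":-540,"y":-685,"z":0,"twist":0.1},{"x":-540,"y":-685,"z":0,"twist":0.1},{"x":-540,"y":-685,"z":0,"twist":0.1},{"x":-540,"y":-685,"z":0,"twist":0.1},{"x":-540,"y":-685,"z":0,"twist":0.1}]' 0.82;  python3 go.py .502 -.213 .15 2.752
```

```text
time: 1.82
eef_pos: [0.4829, -0.1678, 0.242]
ee_rot: [0.193, 0.981, 0.0, -0.0]
contact_force: [0.4, -0.0, 0.9]
finger_gap: 0.816
gripper_force: 0.0
delta [-34.9 -34.6  92. ] twist 0.001 head 2.753 tcp [ 0.4829 -0.1678  0.242 ]
```

```bash
python3 -m jog '[{"x":-10,"y":-10,"z":30,"twist":0},{"x":-10,"y":-10,"z":60,"twist":0},{"x":-10,"y":-10,"z":90,"twist":0},{"x":-10,"y":-10,"z":90,"twist":0},{"x":-10,"y":-10,"z":90,"twist":0},{"x":-10,"y":-10,"z":90,"twist":0}]'
cat > look.py <<'E'
import sys; from h import *
def look(seedw,z,tag,half=110,**k):
    o=r.get_obs(); im=r.get_image("wrist"); C=cam("wrist",o); cv2.imwrite(f"pics/{tag}.png",im[:,:,::-1]); np.save(f"pics/{tag}.npy",im)
    s=proj(C,seedw); print("tcp",np.round(o["eef_pos"],4),"seed px",s.round())
    try:
        c=grey(im,s,half,**k); P=np.array([onz(C,p,z) for p in c])
        (u,v),rr=cv2.minEnclosingCircle(np.float32(P[:,:2])*1000); print("centre",round(u/1000,4),round(v/1000,4),"diam mm",round(2*rr,1),"area-diam",round(2000*np.sqrt(cv2.contourArea(np.float32(P[:,:2]))/np.pi),1))
    except Exception as e: print(e)
if __name__=="__main__":
    a=sys.argv; look([float(v) for v in a[1:4]],float(a[3]),a[4])
E
python3 look.py .5024 -.2127 .01 w1; python3 go.py .502 -.213 .15 2.752
```

```text
time: 2.32
eef_pos: [0.489, -0.1789, 0.1534]
ee_rot: [0.193, 0.981, -0.0, 0.001]
contact_force: [0.6, 0.3, -0.3]
finger_gap: 0.821
gripper_force: 0.0
tcp [ 0.489  -0.1789  0.1534] seed px [283. 264.]
centre 0.5005 -0.2115 diam mm 59.2 area-diam 58.2
delta [-24.1 -26.7   4.4] twist 0.002 head 2.754 tcp [ 0.4898 -0.1791  0.1543]
```

View pics/w1.png

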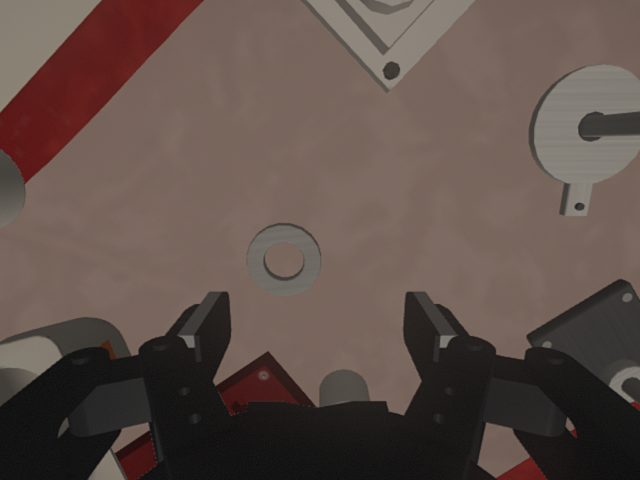

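The wrist view shows the wide disc at (284,260), free between the fingers. Its diameter (59 mm) and position agree with the top view.

```bash
python3 go.py .501 -.212 .013 2.752; python3 -m jog '[{"x":-12,"y":-13,"z":15,"twist":0},{"x":-22,"y":-26,"z":40,"twist":0},{"x":-22,"y":-26,"z":75,"twist":0},{"x":-22,"y":-26,"z":105,"twist":0},{"x":-22,"y":-26,"z":120,"twist":0},{"x":-22,"y":-26,"z":127,"twist":0},{"x":-22,"y":-26,"z":127,"twist":0},{"x":-22,"y":-26,"z":127,"twist":0},{"x":-22,"y":-26,"z":127,"twist":0}]';python3 go.py .501 -.212 .013 2.752
```

```text
delta [-22.3 -26.2 141.4] twist 0.002 head 2.754 tcp [ 0.4898 -0.1791  0.1543]
time: 3.12
eef_pos: [0.501, -0.212, 0.0277]
ee_rot: [0.192, 0.981, -0.001, 0.002]
contact_force: [-0.3, -0.3, -0.4]
finger_gap: 0.82
gripper_force: 0.0
delta [ 0.1 -0.  14.7] twist 0.002 head 2.754 tcp [ 0.501  -0.212   0.0277]
```

```bash
python3 -m jog '[{"x":0,"y":0,"z":5,"twist":0},{"x":0,"y":0,"z":10,"twist":0},{"x":0,"y":0,"z":13,"twist":0},{"x":0,"y":0,"z":13,"twist":0},{"x":0,"y":0,"z":13,"twist":0}]'; python3 -m jog '[{"x":0,"y":0,"z":0,"twist":0},{"x":0,"y":0,"z":0,"twist":0},{"x":0,"y":0,"z":0,"twist":0},{"x":0,"y":0,"z":0,"twist":0},{"x":0,"y":0,"z":0,"twist":0},{"x":0,"y":0,"z":0,"twist":0}]' 0.5
```

```text
time: 3.53
eef_pos: [0.4985, -0.211, 0.012]
ee_rot: [0.193, 0.981, 0.0, -0.0]
contact_force: [-0.0, 0.1, 0.3]
finger_gap: 0.818
gripper_force: 0.0
time: 4.03
eef_pos: [0.4988, -0.2112, 0.0134]
ee_rot: [0.193, 0.981, 0.0, -0.0]
contact_force: [-3.0, 0.7, 8.0]
finger_gap: 0.651
gripper_force: 61.8
```

```bash
python3 -m jog '[{"x":0,"y":0,"z":-5,"twist":0},{"x":0,"y":0,"z":-20,"twist":0},{"x":0,"y":0,"z":-45,"twist":0},{"x":0,"y":0,"z":-75,"twist":0},{"x":0,"y":0,"z":-95,"twist":0},{"x":0,"y":0,"z":-100,"twist":0},{"x":0,"y":0,"z":-100,"twist":0},{"x":0,"y":0,"z":-100,"twist":0}]'; python3 look.py .4988 -.2112 .111 w2;python3 go.py .4936 .0344 .113 2.752
```

```text
time: 4.7
eef_pos: [0.4983, -0.2109, 0.1117]
ee_rot: [0.193, 0.981, 0.0, -0.0]
contact_force: [-0.2, 0.3, -0.1]
finger_gap: 0.652
gripper_force: 63.7
tcp [ 0.4983 -0.2109  0.1117] seed px [316. 319.]
centre 0.4986 -0.2104 diam mm 58.2 area-diam 56.8
delta [ 96.3 225.2  -1.9] twist 0.002 head 2.754 tcp [ 0.4976 -0.2105  0.1108]
```

View pics/w2.png

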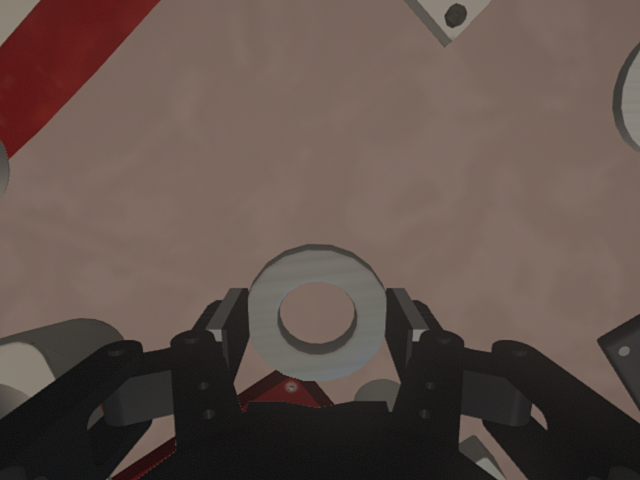

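The disc is held flat, centred between the pads at (317,313).

```bash
python3 -m jog '[{"x":10,"y":15,"z":-10,"twist":0},{"x":25,"y":45,"z":-25,"twist":0},{"x":40,"y":80,"z":-40,"twist":0},{"x":55,"y":115,"z":-40,"twist":0},{"x":60,"y":138,"z":-40,"twist":0},{"x":60,"y":145,"z":-40,"twist":0},{"x":60,"y":145,"z":-40,"twist":0},{"x":60,"y":145,"z":-40,"twist":0}]'
python3 - <<'E'
from h import *
o=r.get_obs(); im=r.get_image("wrist"); C=cam("wrist",o); cv2.imwrite("pics/w3.png",im[:,:,::-1]);np.save("pics/w3.npy",im)
s=proj(C,[.4936,.0344,.008]);print(o["eef_pos"],s)
c=grey(im,s,140,vmin=90); P=np.array([onz(C,p,.008) for p in c])[:,:2]; m=np.array([.4936,.0344])
for _ in range(30):
    d=np.linalg.norm(P-m,axis=1);k=abs(d-.042)<(.012 if _<10 else .003)
    A=np.c_[2*P[k],np.ones(k.sum())];q=np.linalg.lstsq(A,(P[k]**2).sum(1),rcond=None)[0];m=q[:2]
d=np.linalg.norm(P-m,axis=1);t=P[(d>.052)&(d<.07)].mean(0)-m
print("car",m,"R",np.sqrt(q[2]+m@m),k.sum(),len(c),"tab",d.max(),"yaw",np.arctan2(t[1],t[0]))
E
python3 go.py .4936 .0344 .15 2.752
```

```text
time: 5.42
eef_pos: [0.4974, -0.0543, 0.1509]
ee_rot: [0.192, 0.981, -0.0, -0.001]
contact_force: [0.4, -0.7, -0.5]
finger_gap: 0.65
gripper_force: 63.9
[ 0.49735306 -0.05429804  0.15089166] [424.4526937  185.64282921]
car [0.49159255 0.03521337] R 0.041353486791804686 305 374 tab 0.06512735281789125 yaw -0.3794026511302984
delta [37.4 81.2  1.1] twist 0.002 head 2.754 tcp [ 0.4975 -0.0549  0.1511]
```

View pics/w3.png

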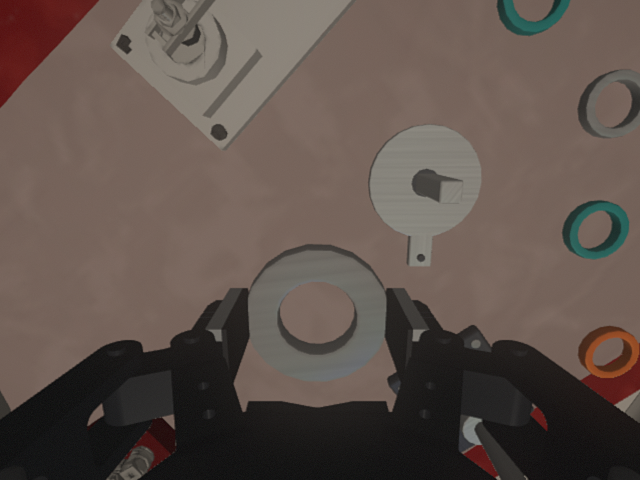

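The carrier's plate is at (425,181), the tab at (420,252) and the post is upright. The fit gives R = 41.4 mm, yaw -0.38 and a centre within 2 mm of the top-view value.

```bash
python3 -m jog '[{"x":10,"y":15,"z":0,"twist":0},{"x":25,"y":45,"z":0,"twist":0},{"x":36,"y":70,"z":10,"twist":0},{"x":40,"y":80,"z":30,"twist":0},{"x":40,"y":80,"z":55,"twist":0},{"x":40,"y":80,"z":60,"twist":0},{"x":40,"y":80,"z":60,"twist":0},{"x":40,"y":80,"z":60,"twist":0},{"x":40,"y":80,"z":60,"twist":0}]'; python3 go.py .4905 .035 .0235
```

```text
time: 6.22
eef_pos: [0.4925, 0.034, 0.0933]
ee_rot: [0.194, 0.981, 0.0, 0.001]
contact_force: [0.3, 0.3, -0.7]
finger_gap: 0.652
gripper_force: 64.0
delta [ 2.4  0.1 69.8] twist 0 head 2.752 tcp [0.4925 0.034  0.0933]
```

```bash
python3 -m jog '[{"x":1,"y":0,"z":10,"twist":0},{"x":2,"y":0,"z":25,"twist":0},{"x":2,"y":0,"z":45,"twist":0},{"x":2,"y":0,"z":60,"twist":0},{"x":2,"y":0,"z":67,"twist":0},{"x":2,"y":0,"z":70,"twist":0},{"x":2,"y":0,"z":71,"twist":0},{"x":2,"y":0,"z":71,"twist":0},{"x":2,"y":0,"z":71,"twist":0}]'; python3 go.py .4905 .035 .0215
```

```text
time: 6.97
eef_pos: [0.4906, 0.0357, 0.0221]
ee_rot: [0.193, 0.981, 0.0, 0.001]
contact_force: [0.3, 0.6, 0.1]
finger_gap: 0.652
gripper_force: 64.0
delta [-0.2 -0.7  0.6] twist 0 head 2.754 tcp [0.4906 0.0357 0.0221]
```

```bash
python3 -m jog '[{"x":0,"y":0,"z":1,"twist":0},{"x":0,"y":0,"z":1,"twist":0},{"x":0,"y":0,"z":1,"twist":0}]'; python3 -m jog '[{"x":0,"y":0,"z":0,"twist":0},{"x":0,"y":0,"z":0,"twist":0},{"x":0,"y":0,"z":0,"twist":0},{"x":0,"y":0,"z":0,"twist":0},{"x":0,"y":0,"z":0,"twist":0}]' 0.85; python3 -m jog '[{"x":0,"y":0,"z":-5,"twist":0},{"x":0,"y":0,"z":-20,"twist":0},{"x":0,"y":0,"z":-50,"twist":0},{"x":0,"y":0,"z":-85,"twist":0},{"x":0,"y":0,"z":-110,"twist":0},{"x":0,"y":0,"z":-120,"twist":0},{"x":0,"y":0,"z":-120,"twist":0},{"x":0,"y":0,"z":-120,"twist":0}]'
python3 look.py .492 .035 .018 w4; python3 go.py .491 .176 .142 2.752
```

```text
time: 7.22
eef_pos: [0.4907, 0.0357, 0.0214]
ee_rot: [0.193, 0.981, 0.0, 0.001]
contact_force: [-1.5, -0.9, 5.0]
finger_gap: 0.647
gripper_force: 64.9
time: 7.63
eef_pos: [0.4893, 0.0358, 0.0201]
ee_rot: [0.193, 0.981, -0.0, -0.0]
contact_force: [0.4, -0.7, 0.4]
finger_gap: 0.851
gripper_force: 0.0
time: 8.3
eef_pos: [0.4893, 0.0357, 0.1402]
ee_rot: [0.193, 0.981, 0.0, 0.0]
contact_force: [0.0, -1.0, -0.5]
finger_gap: 0.852
gripper_force: 0.0
tcp [0.4893 0.0357 0.1402] seed px [317. 244.]
centre 0.4999 0.0325 diam mm 103.8 area-diam 82.4
delta [ 50.5 130.9  -3. ] twist 0.002 head 2.754 tcp [0.4883 0.0357 0.139 ]
```

View pics/w4.png

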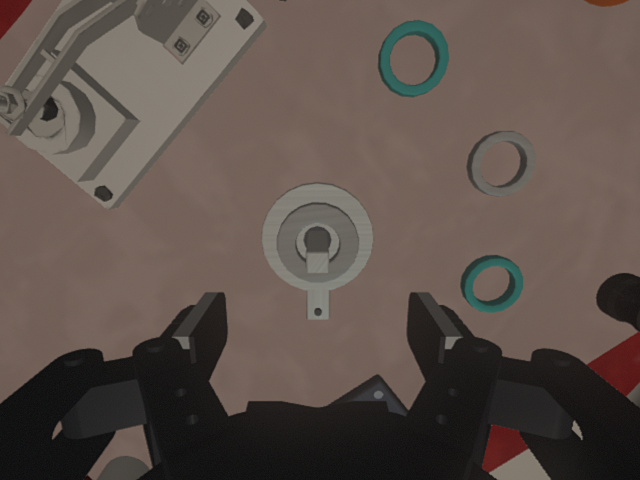

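The wide disc lies flat on the plate with the post through its hole, disc at (317,242) and plate at (318,237). The narrow disc is at (502,164).

Run:
```python
from h import *
o=r.get_obs();C=cam("wrist",o);im=np.load("pics/w4.npy")
print("disc",onz(C,(317.5,243),.018),"plate",onz(C,(318,237),.008))
c=grey(im,(502,164),45);P=np.array([onz(C,p,.01) for p in c]);(u,v),rr=cv2.minEnclosingCircle(np.float32(P[:,:2])*1000);print("narrow",u,v,2*rr)
```

```text
disc [0.49017336 0.03591857 0.018     ] plate [0.48854684 0.03700094 0.008     ]
narrow 488.2314453125 175.86288452148438 46.05546951293945
```

```bash
python3 -m jog '[{"x":10,"y":20,"z":0,"twist":0},{"x":22,"y":55,"z":0,"twist":0},{"x":38,"y":92,"z":10,"twist":0},{"x":50,"y":122,"z":35,"twist":0},{"x":53,"y":130,"z":70,"twist":0},{"x":53,"y":130,"z":100,"twist":0},{"x":53,"y":130,"z":110,"twist":0},{"x":53,"y":130,"z":110,"twist":0},{"x":53,"y":130,"z":110,"twist":0},{"x":53,"y":130,"z":110,"twist":0}]' 0.6; python3 go.py .489 .176 .013 2.752; python3 look.py .489 .176 .01 w5
```

```text
time: 9.18
eef_pos: [0.4905, 0.1758, 0.0311]
ee_rot: [0.193, 0.981, 0.0, 0.001]
contact_force: [0.2, -0.3, 0.3]
finger_gap: 0.601
gripper_force: 0.0
delta [ 1.5 -0.5 18.1] twist 0.001 head 2.753 tcp [0.4905 0.1758 0.0311]
tcp [0.4905 0.1758 0.0311] seed px [315. 294.]
centre 0.4894 0.1781 diam mm 45.8 area-diam 44.4
```

```bash
python3 -m jog '[{"x":1,"y":0,"z":5,"twist":0},{"x":1,"y":1,"z":11,"twist":0},{"x":1,"y":1,"z":16,"twist":0},{"x":1,"y":1,"z":17,"twist":0},{"x":1,"y":1,"z":17,"twist":0},{"x":1,"y":1,"z":17,"twist":0}]'; python3 -m jog '[{"x":0,"y":0,"z":0,"twist":0},{"x":0,"y":0,"z":0,"twist":0},{"x":0,"y":0,"z":0,"twist":0},{"x":0,"y":0,"z":0,"twist":0},{"x":0,"y":0,"z":0,"twist":0},{"x":0,"y":0,"z":0,"twist":0}]' 0.3;python3 -m jog '[{"x":0,"y":0,"z":-5,"twist":0},{"x":0,"y":0,"z":-20,"twist":0},{"x":0,"y":0,"z":-45,"twist":0},{"x":0,"y":0,"z":-75,"twist":0},{"x":0,"y":0,"z":-95,"twist":0},{"x":0,"y":0,"z":-100,"twist":0},{"x":0,"y":0,"z":-100,"twist":0},{"x":0,"y":0,"z":-100,"twist":0}]'; python3 look.py .4895 .1765 .108 w6;python3 go.py .490 .036 .113 2.752
```

```text
time: 9.73
eef_pos: [0.4888, 0.1774, 0.0131]
ee_rot: [0.193, 0.981, -0.0, -0.0]
contact_force: [0.6, -0.0, 0.1]
finger_gap: 0.606
gripper_force: 0.0
time: 10.23
eef_pos: [0.4892, 0.1775, 0.014]
ee_rot: [0.193, 0.981, 0.0, 0.0]
contact_force: [-1.6, -0.6, 4.8]
finger_gap: 0.494
gripper_force: 60.1
time: 10.9
eef_pos: [0.4885, 0.1773, 0.1128]
ee_rot: [0.193, 0.981, -0.0, -0.0]
contact_force: [0.1, 0.2, -0.7]
finger_gap: 0.491
gripper_force: 60.8
tcp [0.4885 0.1773 0.1128] seed px [315. 316.]
centre 0.4888 0.1776 diam mm 46.4 area-diam 44.3
delta [ -55.4 -129.8   -1. ] twist 0.002 head 2.754 tcp [0.4878 0.1771 0.1119]
```

View pics/w6.png

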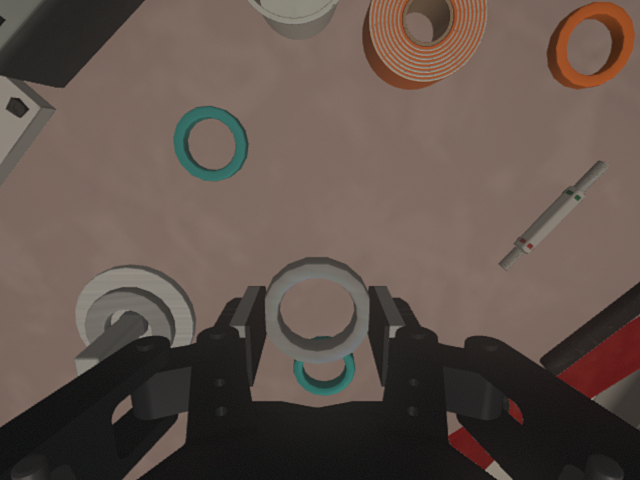

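The narrow grey disc is held flat at (317,310); the carrier with the wide disc is at left (130,315).

```bash
python3 -m jog '[{"x":-8,"y":-20,"z":0,"twist":0},{"x":-22,"y":-55,"z":0,"twist":0},{"x":-37,"y":-90,"z":0,"twist":0},{"x":-50,"y":-118,"z":0,"twist":0},{"x":-55,"y":-130,"z":0,"twist":0},{"x":-55,"y":-130,"z":5,"twist":0},{"x":-55,"y":-130,"z":15,"twist":0},{"x":-55,"y":-130,"z":20,"twist":0},{"x":-55,"y":-130,"z":20,"twist":0},{"x":-55,"y":-130,"z":20,"twist":0}]'; python3 go.py .490 .036 .0325 2.752
```

```text
time: 11.78
eef_pos: [0.4896, 0.0373, 0.0919]
ee_rot: [0.192, 0.981, -0.0, -0.002]
contact_force: [-0.2, -0.7, -0.6]
finger_gap: 0.494
gripper_force: 60.9
delta [-1.1 -1.  59.4] twist 0.003 head 2.755 tcp [0.4896 0.0373 0.0919]
```

```bash
python3 -m jog '[{"x":-1,"y":-1,"z":10,"twist":0},{"x":-1,"y":-1,"z":25,"twist":0},{"x":-1,"y":-1,"z":42,"twist":0},{"x":-1,"y":-1,"z":52,"twist":0},{"x":-1,"y":-1,"z":57,"twist":0},{"x":-1,"y":-1,"z":59,"twist":0},{"x":-1,"y":-1,"z":60,"twist":0},{"x":-1,"y":-1,"z":60,"twist":0},{"x":-1,"y":-1,"z":60,"twist":0}]'
```

```text
time: 12.53
eef_pos: [0.4921, 0.035, 0.0339]
ee_rot: [0.193, 0.981, 0.0, 0.001]
contact_force: [-0.1, -0.0, 0.4]
finger_gap: 0.497
gripper_force: 60.9
```

```bash
python3 -m jog '[{"x":0,"y":0,"z":1,"twist":0},{"x":0,"y":0,"z":1,"twist":0},{"x":0,"y":0,"z":1,"twist":0}]'; python3 -m jog '[{"x":0,"y":0,"z":0.5,"twist":0},{"x":0,"y":0,"z":0.5,"twist":0},{"x":0,"y":0,"z":0.5,"twist":0}]'
```

```text
time: 12.78
eef_pos: [0.4916, 0.035, 0.0327]
ee_rot: [0.193, 0.981, 0.0, 0.0]
contact_force: [0.3, -0.7, 0.5]
finger_gap: 0.496
gripper_force: 60.9
time: 13.03
eef_pos: [0.4916, 0.035, 0.0321]
ee_rot: [0.193, 0.981, 0.0, 0.0]
contact_force: [-0.8, -0.1, 2.3]
finger_gap: 0.494
gripper_force: 61.1
```

Contact; release, rise and look.

```bash
python3 -m jog '[{"x":0,"y":0,"z":0,"twist":0},{"x":0,"y":0,"z":0,"twist":0},{"x":0,"y":0,"z":0,"twist":0},{"x":0,"y":0,"z":0,"twist":0},{"x":0,"y":0,"z":0,"twist":0}]' 0.65; python3 -m jog '[{"x":0,"y":0,"z":-5,"twist":0},{"x":0,"y":0,"z":-20,"twist":0},{"x":0,"y":0,"z":-50,"twist":0},{"x":0,"y":0,"z":-85,"twist":0},{"x":0,"y":0,"z":-100,"twist":0},{"x":0,"y":0,"z":-105,"twist":0},{"x":0,"y":0,"z":-105,"twist":0},{"x":0,"y":0,"z":-105,"twist":0}]'
python3 look.py .490 .036 .008 w7
```

```text
time: 13.45
eef_pos: [0.4912, 0.035, 0.0317]
ee_rot: [0.193, 0.981, -0.0, -0.0]
contact_force: [-0.3, -1.0, 0.1]
finger_gap: 0.652
gripper_force: 0.0
time: 14.12
eef_pos: [0.4906, 0.035, 0.1362]
ee_rot: [0.193, 0.981, -0.0, -0.0]
contact_force: [-0.3, 0.4, -0.9]
finger_gap: 0.651
gripper_force: 0.0
tcp [0.4906 0.035  0.1362] seed px [317. 237.]
centre 0.5022 0.0305 diam mm 108.0 area-diam 85.8
```

View pics/w7.png

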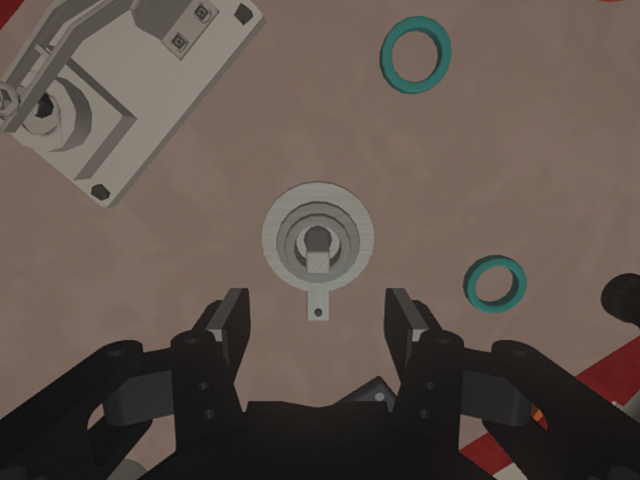

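The narrow disc lies on the wide one at (318,248), and the post top shows at (318,262).

```bash
python3 - <<'E'
from h import *
C=cam("wrist");
for n,p,z in(("nar",(318,248),.028),("wide",(317.5,243),.018),("plate",(318,237),.008),("posttop",(318,262.5),.063)):print(n,onz(C,p,z).round(4))
E
python3 go.py .490 .036 .051 2.76
```

```text
nar [0.4918 0.0355 0.028 ]
wide [0.4909 0.0355 0.018 ]
plate [0.4894 0.0366 0.008 ]
posttop [0.4908 0.0358 0.063 ]
delta [ 0.1  1.  84.5] twist -0.006 head 2.754 tcp [0.49   0.035  0.1355]
```

```bash
python3 -m jog '[{"x":0,"y":0,"z":15,"twist":0},{"x":0,"y":1,"z":35,"twist":0},{"x":0,"y":1,"z":60,"twist":0},{"x":0,"y":1,"z":76,"twist":0},{"x":0,"y":1,"z":82,"twist":0},{"x":0,"y":1,"z":83,"twist":0},{"x":0,"y":1,"z":83,"twist":0},{"x":0,"y":1,"z":83,"twist":0}]' 0.4; python3 -m jog '[{"x":0,"y":0,"z":0,"twist":0},{"x":0,"y":0,"z":0,"twist":0},{"x":0,"y":0,"z":0,"twist":0},{"x":0,"y":0,"z":0,"twist":0},{"x":0,"y":0,"z":0,"twist":0},{"x":0,"y":0,"z":0,"twist":0},{"x":0,"y":0,"z":0,"twist":0}]' 0
```

```text
time: 14.83
eef_pos: [0.4922, 0.0359, 0.0541]
ee_rot: [0.193, 0.981, 0.0, 0.0]
contact_force: [0.6, 0.2, 1.1]
finger_gap: 0.402
gripper_force: 0.0
time: 15.42
eef_pos: [0.4928, 0.0358, 0.055]
ee_rot: [0.193, 0.981, 0.0, 0.001]
contact_force: [-0.5, -0.6, 7.0]
finger_gap: 0.148
gripper_force: 59.6
```

```bash
python3 -m jog '[{"x":0,"y":0,"z":-2,"twist":0},{"x":0,"y":0,"z":-7,"twist":0},{"x":0,"y":0,"z":-14,"twist":0},{"x":0,"y":0,"z":-24,"twist":0},{"x":0,"y":0,"z":-36,"twist":0},{"x":0,"y":0,"z":-48,"twist":0},{"x":0,"y":0,"z":-60,"twist":0},{"x":0,"y":0,"z":-72,"twist":0},{"x":0,"y":0,"z":-84,"twist":0},{"x":0,"y":0,"z":-96,"twist":0},{"x":0,"y":0,"z":-106,"twist":0},{"x":0,"y":0,"z":-114,"twist":0},{"x":0,"y":0,"z":-118,"twist":0},{"x":0,"y":0,"z":-120,"twist":0},{"x":0,"y":0,"z":-120,"twist":0},{"x":0,"y":0,"z":-120,"twist":0}]'
python3 - <<'E'
from h import *
im=r.get_image("side");np.save("pics/s2.npy",im)
w=r.get_image("wrist");o=np.zeros((480,800,3),np.uint8);o[:,:400]=cv2.resize(im[100:340,200:400],(400,480));o[:,400:]=cv2.resize(w[140:440,190:440],(400,480))
cv2.imwrite("pics/s2.png",o[:,:,::-1])
E
python3 go.py .507 -.039 .233 -2.886
```

```text
time: 16.75
eef_pos: [0.4912, 0.0359, 0.1733]
ee_rot: [0.193, 0.981, -0.0, -0.001]
contact_force: [-0.9, -0.0, -2.7]
finger_gap: 0.144
gripper_force: 58.5
delta [-43.  -63.3 -60.1] twist -0.643 head 2.754 tcp [0.491  0.0359 0.173 ]
```

View pics/s2.png

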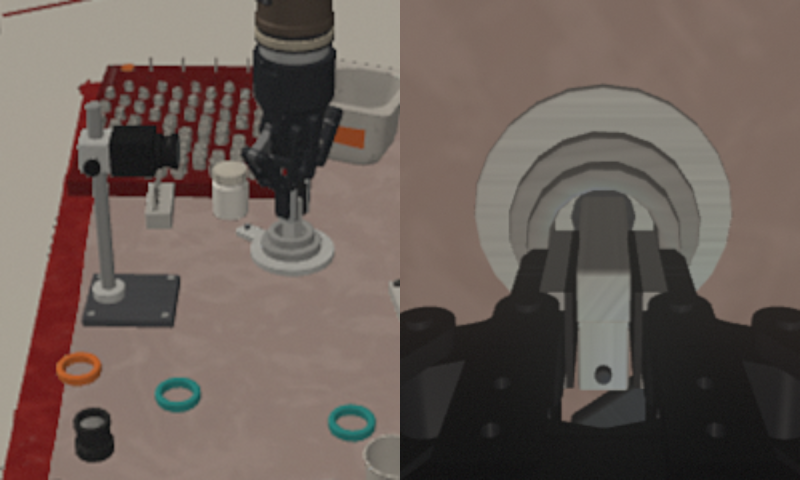

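The carrier is held clear of the bench and looks level, with both discs centred on it. The load reads 2.7 N.

```bash
python3 -m jog '[{"x":-1,"y":-1,"z":-1,"twist":-0.01},{"x":-3,"y":-4,"z":-4,"twist":-0.04},{"x":-6,"y":-8,"z":-8,"twist":-0.08},{"x":-9,"y":-13,"z":-12,"twist":-0.13},{"x":-13,"y":-18,"z":-17,"twist":-0.18},{"x":-17,"y":-24,"z":-22,"twist":-0.24},{"x":-21,"y":-30,"z":-28,"twist":-0.30},{"x":-25,"y":-36,"z":-34,"twist":-0.36},{"x":-29,"y":-42,"z":-40,"twist":-0.42},{"x":-33,"y":-48,"z":-46,"twist":-0.48},{"x":-37,"y":-54,"z":-51,"twist":-0.54},{"x":-40,"y":-58,"z":-55,"twist":-0.58},{"x":-42,"y":-61,"z":-58,"twist":-0.62},{"x":-43,"y":-63,"z":-60,"twist":-0.64},{"x":-43,"y":-63,"z":-60,"twist":-0.64},{"x":-43,"y":-63,"z":-60,"twist":-0.64},{"x":-43,"y":-63,"z":-60,"twist":-0.64}]'
python3 - <<'E'
from h import *
im=r.get_image("side");t=r.get_image("top");np.save("pics/t3.npy",t);np.save("pics/s3.npy",im)
w=r.get_image("wrist");o=np.zeros((480,800,3),np.uint8);o[:,:400]=cv2.resize(im[120:280,220:353],(400,480),interpolation=cv2.INTER_CUBIC);o[:,400:]=cv2.resize(w[140:440,190:440],(400,480))
cv2.imwrite("pics/s3.png",o[:,:,::-1])
S=cam("side")
x=np.array([np.cos(.256),np.sin(.256)]);L=np.array([.622,-.009])
for n,X in dict(lens=[*L,.187],tab=[*(L-.054*x),.183],seat=[*(L-.12*x),.187]).items(): print(n,((proj(S,X)-[220,120])*3).round())
E
python3 go.py .507 -.039 .233 -2.886
```

```text
time: 18.27
eef_pos: [0.5073, -0.0385, 0.2333]
ee_rot: [-0.126, 0.992, 0.0, -0.0]
contact_force: [0.0, -0.5, -3.4]
finger_gap: 0.145
gripper_force: 58.6
lens [211. 170.]
tab [290. 176.]
seat [387. 172.]
delta [ 0.5 -0.5  0.4] twist -0.003 head -2.889 tcp [ 0.5074 -0.0384  0.2334]
```

View pics/s3.png

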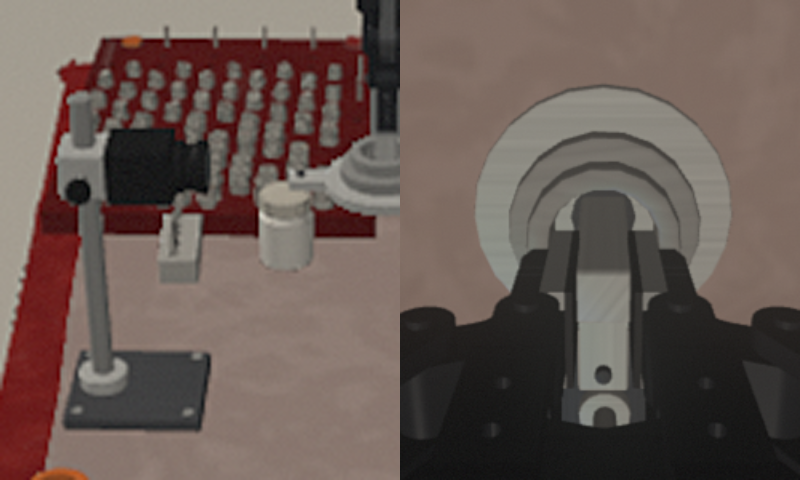

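The tab end shows at (290,178) against (290,176) predicted, and the lens at (208,168). In the wrist view the column lines up behind the tab, so the heading is right. I'll let it settle and hand in.

```bash
python3 -m jog '[{"x":0,"y":0,"z":0,"twist":0},{"x":0,"y":0,"z":0,"twist":0},{"x":0,"y":0,"z":0,"twist":0},{"x":0,"y":0,"z":0,"twist":0},{"x":0,"y":0,"z":0,"twist":0},{"x":0,"y":0,"z":0,"twist":0}]' && python3 -c "from station import r; print(r.finish_job())"
```

```text
time: 18.92
eef_pos: [0.5077, -0.0387, 0.2338]
ee_rot: [-0.126, 0.992, -0.0, 0.0]
contact_force: [0.4, -0.4, -3.1]
finger_gap: 0.146
gripper_force: 58.6
the job is handed in; nothing more can be done
None
```

The pack is built, and I handed the job in at about 19 s with the loaded carrier held by its post, tab facing the lens and plate centre at the view point to within a few mm by my measurements; the hand-in returned no verdict.

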